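# Turn up the microscope light by tracing its brightness strip

### The job

Turn up the light of the round microscope base: with the gripper closed, put the fingertips on the narrow end of its black curved strip and run them along the strip, pressing it down lightly but never to its stop, round to the place abreast of the small steel pointer on the rim. Stop there, no further, and finish while still holding the strip lightly pressed at the pointer so that the level is stored. Do not shove or lift the base, move the pointer, or disturb the dish, the vial or anything else on the bench.

Things in the scene. Friction and masses are not known exactly. Their poses are not given: they have to be found in the camera images.
- light_base: Round white microscope light base, 260 mm across, 28 mm high, about 1.5 kg, loose on the bench; a glass window 110 mm wide in the middle of its flat top. Origin: centre of its underside. The midline of the black curved strip follows a circle of 95 mm radius about the base's axis, round its local -x side.
- strip (a joint): How far the black strip is pressed down, m: 0 untouched, 0.008 at its stop. The strip stands 14 mm proud of the base (untouched top face 42 mm above the bench) and sinks straight down as one piece wherever it is touched, on a spring: 1 N starts it, 3 N holds it 4 mm down, 5 N takes it to its stop; it springs back when let go.
- strip_p0 (a point): Start: point on the midline of the strip's top face at its narrow (dim) end, 12 mm in from the tip; it sinks with the strip. The strip is a black rubber-faced arc 157 degrees long, 8 mm wide at the dim end, growing to 24 mm at the bright end; seen from above one goes counter-clockwise from narrow to wide.
- strip_p1 (a point): Point on the midline of the strip's top face (it sinks with the strip), 20 degrees of arc on from the narrow-end point strip_p0, counter-clockwise seen from above.
- strip_p2 (a point): Point on the midline of the strip's top face (it sinks with the strip), 40 degrees of arc on from the narrow-end point strip_p0, counter-clockwise seen from above.
- strip_p3 (a point): Point on the midline of the strip's top face (it sinks with the strip), 60 degrees of arc on from the narrow-end point strip_p0, counter-clockwise seen from above.
- strip_p4 (a point): Point on the midline of the strip's top face (it sinks with the strip), 80 degrees of arc on from the narrow-end point strip_p0, counter-clockwise seen from above.
- pointer_mark (a point): Where to stop: point on the strip's midline, 42 mm above the bench, abreast of the pointer, a dark steel arrowhead 26 x 16 x 7 mm on the base's rim, outside the strip and aimed inward at it, 7 mm lower than the strip's top; it can be pushed round the rim. It stands 90 to 138 degrees on from strip_p0. The point's x axis is radial outward, y leads on along the strip.
- dish: Bystander: open glass dish with a specimen, 60 mm across, 15 mm high, standing on the base's window inside the curve of the strip. Origin: centre of its underside.
- vial: Bystander: capped glass vial, 24 mm across, 55 mm high, standing on the base on the side away from the strip. Origin: centre of its underside.
- bottle: Bystander: white capped bottle, 64 mm across, 105 mm high, on the bench. Origin: centre of its underside.
- jar: Bystander: capped glass jar, 54 mm across, 60 mm high, on the bench. Origin: centre of its underside.
- slide_box: Bystander: grey slide box, 90 x 100 x 32 mm, on the bench. Origin: centre of its underside.
- forceps: Bystander: steel forceps, about 115 mm long, 5 mm high, lying on the bench along local x. Origin: middle of its underside.
- tip_rack: Bystander: clear box of pipette tips, 85 x 120 x 50 mm, on the bench. Origin: centre of its underside.

How it is judged:
On the way, in this order (a step that is already met when the one before it is completed fails the run):
1. the strip is pressed at its narrow end (first listed point) (value of joint strip above 0.0008 m and horizontal distance between the grasp point and strip_p0 below 0.015 m), for 0.06 s.
2. the strip is pressed at the second point (value of joint strip above 0.0008 m and horizontal distance between the grasp point and strip_p1 below 0.014 m), for 0.06 s.
3. the strip is pressed at the third point (value of joint strip above 0.0008 m and horizontal distance between the grasp point and strip_p2 below 0.014 m), for 0.06 s.
4. the strip is pressed at the fourth point (value of joint strip above 0.0008 m and horizontal distance between the grasp point and strip_p3 below 0.014 m), for 0.06 s.
5. the strip is pressed at the fifth point (value of joint strip above 0.0008 m and horizontal distance between the grasp point and strip_p4 below 0.014 m), for 0.06 s.
At the end, for the whole second after the job is handed in: The fingertips touch the strip (over 0.3 N) and hold it pressed between 0.8 and 7.6 mm down, the TCP is within 15 mm horizontally of the point abreast of the pointer, the base has moved less than 15 mm, the pointer's mark less than 15 mm and every bystander less than 25 mm (value of joint strip between 0.0008 and 0.0076 m and horizontal distance between the grasp point and pointer_mark below 0.015 m and distance of each of light_base, pointer_mark from where it was at the start of the episode below 0.015 m and distance of each of dish, vial, bottle, jar, slide_box, forceps, tip_rack from where it was at the start of the episode below 0.025 m and contact force between the fingers and light_base above 0.3 N); the arm keeps its last pose, push and grip.
It fails at once if the strip is pressed down to its stop (over 7.6 mm) (value of joint strip above 0.0076 m).
It fails at once if the strip is pressed more than 25 mm past the pointer (value of joint strip above 0.0008 m and y of the grasp point in the frame of pointer_mark above 0.025 m).
It fails at once if the base is shoved or lifted (15 mm) (distance of light_base from where it was at the start of the episode above 0.015 m).
It fails at once if the pointer is moved (15 mm) (distance of pointer_mark from where it was at the start of the episode above 0.015 m).
It fails at once if a bystander is lifted or moved (25 mm) (distance of any of dish, vial, bottle, jar, slide_box, forceps, tip_rack from where it was at the start of the episode above 0.025 m).
It also fails if it takes over 42 s, if anything falls off the work surface, if the arm or the gripper's body presses on something with over 40 N, if the wrist force passes 120 N, or if a joint passes its speed limit or range.

### The arm

A 6-joint arm with a two-finger parallel gripper is mounted at the origin on the work surface. World frame = base frame: x ahead of the robot, y to its left, z up, the work surface at z = 0. Lengths are in m, angles in rad, forces in N, time in s.
With the tool pointing down it reaches from about 0.35 to 0.95 m from the base axis. Payload 17.4 kg.
Tool frame: the origin (TCP) lies between the finger pads, 19 mm behind the fingertips; this is the grasp point; z points along the fingers, y is the line along which they close (so a half turn about z gives the same grasp; the last joint's range is limited). The gripper opens to 93 mm and grips with 3 to 60 N. Pads are 15 mm wide; open, the fingers measure 128 mm over their backs; the gripper's body (75 mm by 188 mm) begins 65 mm behind the grasp point.
Start: joints at [-1.222, 0.116, 1.442, -0, 1.584, -0.038], TCP at [0.255, -0.625, 0.237] pointing down, gripper open.
Joint ranges: [-2.83, 2.83], [-0.83, 2.19], [0.07, 2.5], [-1.14, 4.28], [0.01, 3], [-2.97, 2.97]. Speed limits (rad/s): [1.89, 1.89, 2.22, 3.14, 3.14, 3.14].

### API

Orientations are given as a unit quaternion [x, y, z, w].
In Python, from station import manip gives the robot as it stands. The module is installed in compiled form; this text tells all that it offers.
- The arm moves only by the tool step_arm, never from a script. Its arguments are lists of equal length, an entry for each row: "offset": the shift along the tool's x, y, z in units of 40 mm (1.0 is 40 mm), a list of three; "angular": the turn, a rotation vector about the tool's x, y, z in rad, a list of three; "fingers": the closure, from -1 (fully open) to 1 (shut). In form: {"offset": [[x, y, z], ...], "angular": [[ax, ay, az], ...], "fingers": [fingers, ...]}. A call has 1 to 10 rows; each row shifts and turns the commanded pose from where the row before left it, along the tool's axes as they then stand; what a row does not reach is not made up. A row lasts 1/12 s, in which the tool goes at most 41.7 mm and 7.16 degrees, less where a joint would pass 70% of its speed; a pose out of reach is approached as far as the arm can. A call is refused whole if a number of a shift passes 1 or a number of a turn 0.125, either way. A call with a gripper value outside its range is refused whole. The fingers move at their own pace and stop on an object; the grip force is fixed at half the most. Time passes only in rows, so rows that do not move let the fingers close. It gives the time, the measured TCP pose, the force, the opening and the grip force at its end, in the units of the state.
- manip.get_obs(): the state, without advancing time (a new reading comes with each control period).
- manip.snapshot(name): name is "scene" or "top" or "wrist"; returns the picture (420x560x3 uint8, red, green, blue); there is no depth.
- manip.calibration(name): a dict with "camera_matrix" (3x3 intrinsics, pixels), "k1" (the pictures are not rectified: a ray, as slopes to the right and down, at radius r is drawn at 1 + k1 r^2 times it, then the intrinsics apply), "extrinsics" (4x4, takes a point from camera to world coordinates). Camera axes: x right, y down, z forward; pixel columns grow to the right and rows downward; lengths in m; the calibration is good to about 2 mm. A picture is of the moment at which its call begins: read the wrist's pose just before it. calibration takes no time and is no camera call; for the wrist camera it gives the pose at the moment of the call.
- manip.sign_off(): hands the job in; it is judged then, once.
The state is a dict: "clock": time; "joint_pos": joint angles; "qd": joint speeds; "tau": joint torques, N m; "eef_pos": TCP position; "eef_rot": TCP orientation; "ft_force": force on the tool from outside, world axes, zero at the start; "moment": the same for the moment, N m; "finger_gap": finger opening in m; "grasp_force": force on a finger pad.
Only numpy, scipy, OpenCV 4.12 (cv2) and the standard library are available. Lean on these libraries where they do the work, as an engineer would, in place of code of your own. Each camera call takes 0.05 s, during which the arm holds its last target. There are 200 camera calls.

## Working session

There is one attempt and no reset: what is moved stays moved. The work goes in short steps, Python scripts to look and compute and a tool call to move; the robot and the scene stay as the last step left them, time stands still between calls to the robot, and variables do not carry over. Pictures are saved under pics/ and viewed, at most 10 in all, crops included, and the job is handed in when it is done.

Besides the shell and the picture viewer there is one more tool, called in YAML: its name, and indented under it one key for each argument. step_arm: Moves the arm, as the interface text tells. Its arguments: {"type":"object","properties":{"offset":{"type":"array"},"angular":{"type":"array"},"fingers":{"type":"array"}},"required":["offset","angular","fingers"]}

```bash
mkdir -p pics
python3 - <<'E'
from station import manip
import cv2,numpy as np
for n in("scene","top"):
    im=manip.snapshot(n);cv2.imwrite(f"pics/{n}0.png",im[:,:,::-1])
    c=manip.calibration(n);print(n,np.round(c["camera_matrix"],1).tolist(),c["k1"],np.round(c["extrinsics"],3).tolist())
o=manip.get_obs();print({k:np.round(v,3).tolist() for k,v in o.items()})
E
```

```text
scene [[423.3, 0.0, 281.6], [0.0, 423.3, 212.6], [0.0, 0.0, 1.0]] -0.09043160063156952 [[0.809, 0.5, -0.309, 0.816], [0.587, -0.682, 0.436, -0.404], [0.007, -0.535, -0.845, 0.84], [0.0, 0.0, 0.0, 1.0]]
top [[419.1, 0.0, 280.1], [0.0, 419.1, 207.2], [0.0, 0.0, 1.0]] 0.026287210120393405 [[-0.026, -0.984, 0.178, 0.382], [-0.999, 0.03, 0.021, -0.014], [-0.026, -0.177, -0.984, 1.07], [0.0, 0.0, 0.0, 1.0]]
{'clock': 0.1, 'joint_pos': [-1.222, 0.116, 1.442, -0.0, 1.584, -0.038], 'qd': [-0.0, -0.001, -0.0, -0.0, -0.0, -0.002], 'tau': [0.001, -72.289, -62.386, 0.078, 0.023, -0.0], 'eef_pos': [0.255, -0.625, 0.237], 'eef_rot': [0.981, 0.192, -0.0, -0.001], 'ft_force': [-0.306, -0.756, -0.122], 'moment': [-0.011, -0.021, -0.001], 'grasp_force': 0.0, 'finger_gap': 0.093}
```

View pics/top0.png

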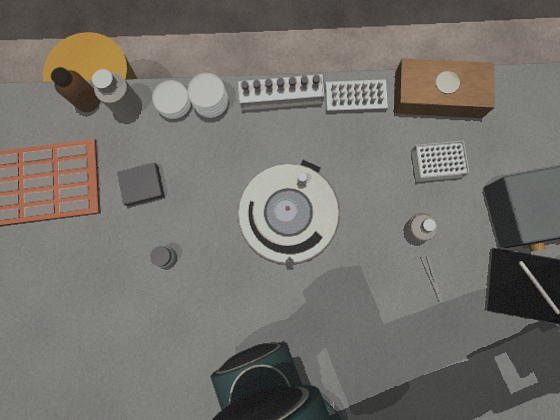

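View pics/scene0.png

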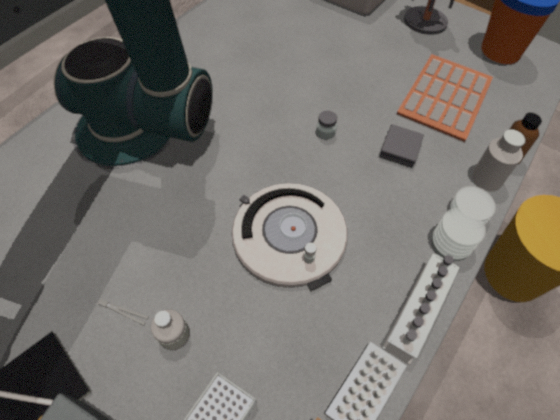

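The top view shows the base centred near (288,214). The strip runs from its narrow end (250,203) through the bottom to its wide end (320,237), and the pointer is at about (290,263). Next I'll measure these.

```bash
cat > h.py <<'E'
from station import manip
import cv2,numpy as np
def rays(px,c):
    K=c["camera_matrix"];px=np.atleast_2d(px).astype(float)
    d=(px-[K[0][2],K[1][2]])/[K[0][0],K[1][1]]
    u=d.copy()
    for _ in range(20): u=d/(1+c["k1"]*(u**2).sum(1,keepdims=True))
    E=np.array(c["extrinsics"]);return E[:3,3],np.c_[u,np.ones(len(u))]@E[:3,:3].T
def onplane(px,c,z):
    o,r=rays(px,c);return o+r*((z-o[2])/r[:,2])[:,None]
def circ(P):
    A=np.c_[2*P[:,:2],np.ones(len(P))];s=np.linalg.lstsq(A,(P[:,:2]**2).sum(1),rcond=None)[0]
    return s[:2],np.sqrt(s[2]+s[0]**2+s[1]**2)
def comps(m,amin=20):
    n,l,st,ce=cv2.connectedComponentsWithStats(m.astype(np.uint8),connectivity=8)
    return [(np.argwhere(l==i)[:,::-1],st[i],ce[i]) for i in range(1,n) if st[i][4]>=amin]
E
python3 - <<'E'
from h import *
for n,box in(("top",(225,150,355,280)),("scene",(220,175,360,300))):
    c=manip.calibration(n);im=cv2.imread(f"pics/{n}0.png");x0,y0,x1,y1=box
    cv2.imwrite(f"pics/{n}c.png",cv2.resize(im[y0:y1,x0:x1],None,fx=4,fy=4,interpolation=cv2.INTER_CUBIC))
    h=cv2.cvtColor(im,cv2.COLOR_BGR2GRAY)
    m=np.zeros_like(h);m[y0:y1,x0:x1]=1
    w=comps((h>165)&(m>0),300)
    p=max(w,key=lambda t:t[1][4])[0]
    mk=np.zeros_like(h);mk[p[:,1],p[:,0]]=1
    hull=cv2.convexHull(p.astype(np.int32))[:,0]
    P=onplane(hull,c,0.028);print(n,"base",circ(P))
    for p,st,ce in comps((h<60)&(m>0),15):
        P=onplane(p,c,0.042);print(" dark",st,np.round(ce,1),np.round(P.mean(0),4),"circ",circ(P))
E
```

```text
top base (array([ 0.55828153, -0.01085427]), np.float64(0.12456581787196694))
 dark [301 160  19  12  82] [310.2 165.5] [ 0.6732 -0.071   0.042 ] circ (array([ 0.67032368, -0.06952969]), np.float64(0.015019379071534653))
 dark [249 202  73  51 591] [284.1 239.7] [0.4867 0.0008 0.042 ] circ (array([ 0.55458237, -0.01029161]), np.float64(0.09272964278065855))
scene base (array([ 0.55811308, -0.00858218]), np.float64(0.12482638479948313))
 dark [243 189  80  49 716] [270.7 206. ] [0.4945 0.0091 0.042 ] circ (array([ 0.55660356, -0.01072215]), np.float64(0.09159299923130343))
 dark [308 274  23  16 135] [319.8 281.8] [ 0.6845 -0.0804  0.042 ] circ (array([ 0.68174083, -0.08003769]), np.float64(0.014933628315928345))
```

View pics/topc.png

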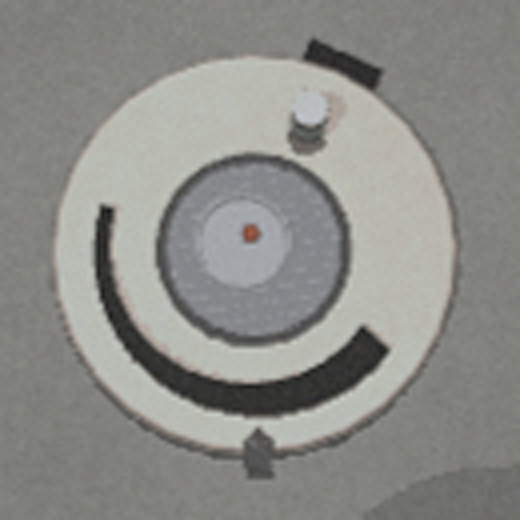

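View pics/scenec.png

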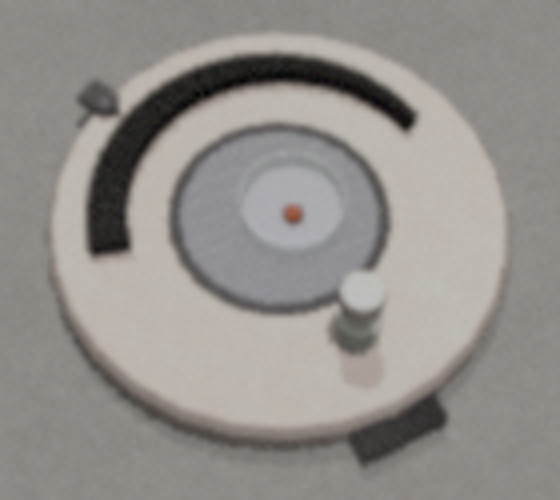

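Top crop: narrow end (107,206), wide end (376,338), pointer tip (258,427). Scene crop: narrow end (412,118), wide end (110,252), pointer tip (118,108).

Run:
```python
from h import *
C=np.array([.5572,-.0105])
for n,o,pts in(("top",(225,150),dict(narrow=(107,206),wide=(376,338),ptip=(258,427),pbody=(259,460))),("scene",(220,175),dict(narrow=(412,118),wide=(110,252),ptip=(118,108),pbody=(96,97)))):
    c=manip.calibration(n)
    for k,v in pts.items():
        P=onplane(np.array(v)/4+o-.375,c,.035 if k[0]=='p' else .042)[0][:2]
        print(n,k,np.round(P,4),"r",round(np.hypot(*(P-C)),4),"ang",round(np.degrees(np.arctan2(*(P-C)[::-1]))%360,1))
    im=cv2.imread(f"pics/{n}0.png");h=cv2.cvtColor(im,cv2.COLOR_BGR2GRAY)
    p=max([t for t in comps(h<75,200) if np.hypot(*(onplane(t[2],c,.042)[0][:2]-C))<.1],key=lambda t:t[1][4])[0]
    P=onplane(p,c,.042)[:,:2]-C;a=np.degrees(np.arctan2(P[:,1],P[:,0]))%360;r=np.hypot(*P.T)
    print(len(p),np.percentile(a,[0,1,99,100]).round(1))
    for A in range(90,250,15):
        s=abs(a-A)<4
        if s.any():print(A,r[s].min().round(4),r[s].max().round(4))
```

```text
top narrow [0.5858 0.0797] r 0.0946 ang 72.4
top wide [ 0.498  -0.0848] r 0.095 ang 231.4
top ptip [ 0.446  -0.0107] r 0.1112 ang 180.1
top pbody [ 0.4259 -0.0107] r 0.1313 ang 180.1
637 [ 73.5  76.7 230.2 231.3]
90 0.0915 0.0968
105 0.0895 0.0988
120 0.0889 0.0994
135 0.0884 0.1006
150 0.0868 0.1011
165 0.086 0.1026
180 0.0863 0.1037
195 0.0852 0.1044
210 0.0853 0.1047
225 0.0842 0.1051
scene narrow [0.586  0.0814] r 0.0963 ang 72.6
scene wide [ 0.5021 -0.0872] r 0.0944 ang 234.3
scene ptip [ 0.4446 -0.0081] r 0.1127 ang 178.8
scene pbody [ 0.4296 -0.0096] r 0.1276 ang 179.6
789 [ 70.7  74.4 232.7 234.6]
90 0.0853 0.0989
105 0.0838 0.0994
120 0.0829 0.0999
135 0.0824 0.1003
150 0.0815 0.1007
165 0.0807 0.1008
180 0.0807 0.1005
195 0.0817 0.1016
210 0.0827 0.1017
225 0.0833 0.1032
```

step_arm:
  offset:
    - [0.7,-0.67,0]
    - [0.7,-0.67,0]
    - [0.7,-0.67,0]
    - [0.7,-0.67,0]
    - [0.7,-0.67,0]
    - [0.7,-0.67,0]
    - [0.7,-0.67,0]
    - [0.7,-0.67,0]
    - [0.7,-0.67,0]
    - [0.7,-0.67,0]
  angular:
    - [0,0,0]
    - [0,0,0]
    - [0,0,0]
    - [0,0,0]
    - [0,0,0]
    - [0,0,0]
    - [0,0,0]
    - [0,0,0]
    - [0,0,0]
    - [0,0,0]
  fingers: [1,1,1,1,1,1,1,1,1,1]

```text
clock: 0.93
eef_pos: [0.413, -0.2695, 0.2373]
eef_rot: [0.981, 0.192, 0.0, -0.0]
ft_force: [-0.5, -0.8, -0.7]
finger_gap: 0.0313
grasp_force: 0.0
```

step_arm:
  offset:
    - [0.7,-0.67,0]
    - [0.7,-0.67,0]
    - [0.7,-0.67,0]
    - [0.7,-0.67,0]
    - [0.7,-0.67,0]
    - [0.7,-0.67,0]
    - [0,0,0]
    - [0,0,0]
  angular:
    - [0,0,0]
    - [0,0,0]
    - [0,0,0]
    - [0,0,0]
    - [0,0,0]
    - [0,0,0]
    - [0,0,0]
    - [0,0,0]
  fingers: [1,1,1,1,1,1,1,1]

```text
clock: 1.6
eef_pos: [0.508, -0.0574, 0.237]
eef_rot: [0.981, 0.194, -0.0, -0.0]
ft_force: [-0.9, -1.0, -0.2]
finger_gap: 0.0007
grasp_force: 0.0
```

```bash
cat >> h.py <<'E'
from scipy.spatial.transform import Rotation as R
def tool(target):
    o=manip.get_obs();d=np.array(target)-o["eef_pos"]
    return np.round(R.from_quat(o["eef_rot"]).inv().apply(d)/.04,3)
E
python3 - <<'E'
from h import *
o=manip.get_obs();print(o["clock"],o["eef_pos"],o["eef_rot"],o["ft_force"],o["finger_gap"])
c=manip.calibration("wrist");im=manip.snapshot("wrist");cv2.imwrite("pics/w1.png",im[:,:,::-1])
print(np.round(c["extrinsics"],3).tolist(),tool([.5724,.0835,.1]))
E
```

```text
1.6 [ 0.50802818 -0.05739862  0.23699837] [ 9.81029969e-01  1.93855615e-01 -4.25639967e-04 -1.41572434e-04] [-0.90295288 -0.98508062 -0.20047878] 0.0006547631777638675
[[0.381, -0.887, -0.263, 0.582], [-0.925, -0.365, -0.109, -0.028], [0.0, 0.285, -0.959, 0.385], [0.0, 0.0, 0.0, 1.0]] [ 2.845 -2.675  3.426]
```

View pics/w1.png

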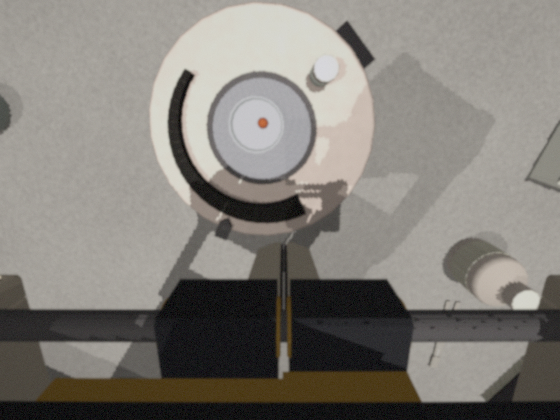

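The wrist view shows the whole base: narrow end (188,73), strip wide end (302,207), pointer tip about (227,222), pointer body (223,230). I'll use these pixels to check the earlier estimates.

Run:
```python
from h import *
C=np.array([.557,-.0102]);c=manip.calibration("wrist")
im=cv2.imread("pics/w1.png");h=cv2.cvtColor(im,cv2.COLOR_BGR2GRAY)
h[235:]=255
p=max(comps(h<50,200),key=lambda t:t[1][4]);print(p[1],np.round(p[2],1));p=p[0]
P=onplane(p,c,.042)[:,:2];print("strip fit",circ(P))
mk=(h>150).astype(np.uint8)
w=max(comps((h>150),500),key=lambda t:t[1][4])[0]
hull=cv2.convexHull(w.astype(np.int32))[:,0];hull=hull[hull[:,1]<120]
print("base",circ(onplane(hull,c,.028)))
for k,v,z in(("nar",(188,73),.042),("wide",(302,207),.042),("tip",(227,222),.035),("body",(223,230),.035)):
    q=onplane(v,c,z)[0][:2];print(k,q.round(4),np.hypot(*(q-C)).round(4),np.degrees(np.arctan2(*(q-C)[::-1])).round(1)%360)
a=np.degrees(np.arctan2(*(P-C).T[::-1]))%360;r=np.hypot(*(P-C).T)
print(np.percentile(a,[0,1,99,100]))
for A in range(75,240,15):
    s=abs(a-A)<4
    if s.any():print(A,r[s].min().round(4),r[s].max().round(4))
```

```text
[ 170   72  135  150 3200] [223.6 177.6]
strip fit (array([ 0.55598588, -0.01164426]), np.float64(0.09093074809862323))
base (array([ 0.28707761, -0.1460364 ]), np.float64(0.5171598882444636))
nar [0.5848 0.0782] 0.0927 72.5
wide [ 0.497  -0.0875] 0.0979 232.2
tip [ 0.4437 -0.0126] 0.1133 181.2
body [ 0.4322 -0.0115] 0.1248 180.6
[ 71.84809066  74.53527825 231.28423532 233.13757894]
75 0.087 0.0959
90 0.0858 0.096
105 0.0847 0.0959
120 0.0834 0.0965
135 0.0827 0.0974
150 0.0821 0.0985
165 0.0804 0.0998
180 0.0805 0.101
195 0.0802 0.1023
210 0.0807 0.1037
225 0.081 0.1055
```

step_arm:
  offset:
    - [0.71,-0.66,0.2]
    - [0.71,-0.66,0.2]
    - [0.71,-0.66,0.2]
    - [0.71,-0.66,0.2]
    - [0,0,0.8]
    - [0,0,0.8]
    - [0,0,0.8]
    - [0,0,0.5]
    - [0,0,0]
    - [0,0,0]
  angular:
    - [0,0,0]
    - [0,0,0]
    - [0,0,0]
    - [0,0,0]
    - [0,0,0]
    - [0,0,0]
    - [0,0,0]
    - [0,0,0]
    - [0,0,0]
    - [0,0,0]
  fingers: [1,1,1,1,1,1,1,1,1,1]

```text
clock: 2.48
eef_pos: [0.5728, 0.0803, 0.0892]
eef_rot: [0.982, 0.191, -0.001, -0.0]
ft_force: [-0.9, -0.4, 0.4]
finger_gap: 0.0004
grasp_force: 0.0
```

Run:
```python
from h import *
o=manip.get_obs();print(o["clock"],o["eef_pos"],o["eef_rot"],o["ft_force"],o["finger_gap"])
print(tool([.5727,.0827,.061]))
for n in ("top","scene"):
    cv2.imwrite(f"pics/{n}1.png",manip.snapshot(n)[:,:,::-1])
t=cv2.imread("pics/scene1.png")[130:270,210:390]
cv2.imwrite("pics/c1.png",cv2.resize(t,None,fx=4,fy=4,interpolation=cv2.INTER_CUBIC))
```

```text
2.4833 [0.57283112 0.08033804 0.08924279] [ 9.81502212e-01  1.91449172e-01 -7.88182545e-04 -2.57225689e-05] [-0.90551578 -0.44236333  0.36298786] 0.000378177457900654
[ 0.02  -0.056  0.706]
```

View pics/c1.png

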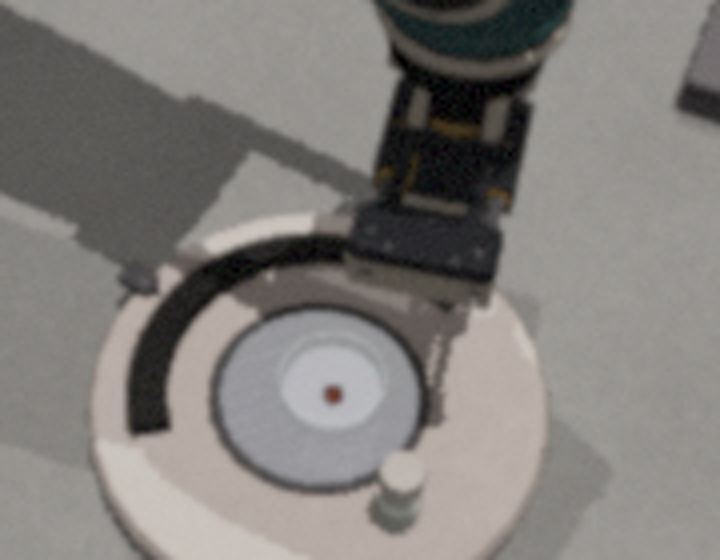

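The gripper is over the narrow end at the right of the strip, nothing disturbed. Next comes a slow descent.

step_arm:
  offset:
    - [0.02,-0.05,0.3]
    - [0,0,0.25]
    - [0,0,0.1]
    - [0,0,0]
    - [0,0,0]
    - [0,0,0]
  angular:
    - [0,0,0]
    - [0,0,0]
    - [0,0,0]
    - [0,0,0]
    - [0,0,0]
    - [0,0,0]
  fingers: [1,1,1,1,1,1]

```text
clock: 3.08
eef_pos: [0.5733, 0.0838, 0.0638]
eef_rot: [0.981, 0.192, 0.0, 0.0]
ft_force: [0.1, 0.3, -0.5]
finger_gap: 0.0001
grasp_force: 0.0
```

step_arm:
  offset:
    - [0,0,0.03]
    - [0,0,0.03]
    - [0,0,0]
    - [0,0,0]
    - [0,0,0]
  angular:
    - [0,0,0]
    - [0,0,0]
    - [0,0,0]
    - [0,0,0]
    - [0,0,0]
  fingers: [1,1,1,1,1]

```text
clock: 3.5
eef_pos: [0.5731, 0.0838, 0.0611]
eef_rot: [0.981, 0.192, 0.0, -0.0]
ft_force: [0.8, 0.8, 0.7]
finger_gap: 0.0006
grasp_force: 0.0
```

Contact is expected around 0.061. I'll go about 3 mm lower.

step_arm:
  offset:
    - [0,0,0.03]
    - [0,0,0.02]
    - [0,0,0]
    - [0,0,0]
    - [0,0,0]
    - [0,0,0]
  angular:
    - [0,0,0]
    - [0,0,0]
    - [0,0,0]
    - [0,0,0]
    - [0,0,0]
    - [0,0,0]
  fingers: [1,1,1,1,1,1]

```text
clock: 4.0
eef_pos: [0.5732, 0.0838, 0.0592]
eef_rot: [0.981, 0.192, 0.0, 0.0]
ft_force: [-0.8, -0.5, 1.7]
finger_gap: 0.0007
grasp_force: 1.0
```

step_arm:
  offset:
    - [0,0,0.03]
    - [0,0,0]
    - [0,0,0]
    - [0,0,0]
    - [0,0,0]
  angular:
    - [0,0,0]
    - [0,0,0]
    - [0,0,0]
    - [0,0,0]
    - [0,0,0]
  fingers: [1,1,1,1,1]

```text
clock: 4.42
eef_pos: [0.5732, 0.0838, 0.0579]
eef_rot: [0.981, 0.192, 0.0, 0.0]
ft_force: [-0.2, -0.6, 2.5]
finger_gap: 0.0001
grasp_force: 1.3
```

```bash
cat > s.py <<'E'
from h import *
import sys
C=np.array([.557,-.011])
F=[];Z=[]
for _ in range(4):
    manip.snapshot("top");o=manip.get_obs();F.append(o["ft_force"]);Z.append(o["eef_pos"])
p=np.mean(Z,0);print(o["clock"],p.round(4),np.mean(F,0).round(2),np.std(F,0).round(2))
d=p[:2]-C;print("r",np.hypot(*d).round(4),"ang",(np.degrees(np.arctan2(d[1],d[0]))%360).round(1))
q=p
for A in range(int(sys.argv[1]),int(sys.argv[2])+1,int(sys.argv[3])):
    t=np.r_[C+.095*np.array([np.cos(np.radians(A)),np.sin(np.radians(A))]),.0582]
    print(A,np.round(R.from_quat(o["eef_rot"]).inv().apply(t-q)/.04,2));q=t
E
python3 s.py 85 185 5
```

```text
4.6167 [0.5732 0.0838 0.0579] [0.28 0.16 2.77] [0.27 0.25 0.44]
r 0.0962 ang 80.3
85 [-0.18 -0.07 -0.01]
90 [-0.19 -0.09 -0.  ]
95 [-0.2  -0.07 -0.  ]
100 [-0.2  -0.05 -0.  ]
105 [-0.2  -0.03 -0.  ]
110 [-0.21 -0.02 -0.  ]
115 [-0.21  0.   -0.  ]
120 [-0.21  0.02 -0.  ]
125 [-0.2   0.04 -0.  ]
130 [-0.2   0.05 -0.  ]
135 [-0.19  0.07 -0.  ]
140 [-0.19  0.09 -0.  ]
145 [-0.18  0.1  -0.  ]
150 [-0.17  0.12 -0.  ]
155 [-0.16  0.13 -0.  ]
160 [-0.15  0.15 -0.  ]
165 [-0.13  0.16 -0.  ]
170 [-0.12  0.17 -0.  ]
175 [-0.1   0.18 -0.  ]
180 [-0.09  0.19 -0.  ]
185 [-0.07  0.2  -0.  ]
```

step_arm:
  offset:
    - [-0.09,-0.04,0]
    - [-0.09,-0.04,0]
    - [-0.1,-0.04,0]
    - [-0.1,-0.04,0]
    - [-0.1,-0.04,0]
    - [-0.1,-0.03,0]
    - [-0.1,-0.03,0]
    - [-0.1,-0.02,0]
    - [-0.1,-0.02,0]
    - [-0.1,-0.01,0]
  angular:
    - [0,0,0]
    - [0,0,0]
    - [0,0,0]
    - [0,0,0]
    - [0,0,0]
    - [0,0,0]
    - [0,0,0]
    - [0,0,0]
    - [0,0,0]
    - [0,0,0]
  fingers: [1,1,1,1,1,1,1,1,1,1]

```text
clock: 5.45
eef_pos: [0.5317, 0.0804, 0.0579]
eef_rot: [0.981, 0.192, 0.0, -0.0]
ft_force: [0.9, -0.0, 3.1]
finger_gap: -0.0002
grasp_force: 1.3
```

```bash
python3 s.py 110 130 5
```

```text
5.65 [0.5315 0.0803 0.0577] [-1.19  0.06  2.79] [0.66 0.47 0.37]
r 0.0948 ang 105.6
110 [-0.18 -0.02 -0.01]
115 [-0.21  0.    0.  ]
120 [-0.21  0.02  0.  ]
125 [-0.2   0.04  0.  ]
130 [-0.2   0.05  0.  ]
```

step_arm:
  offset:
    - [-0.09,-0.01,0]
    - [-0.09,-0.01,0]
    - [-0.1,0,0]
    - [-0.11,0,0]
    - [-0.1,0.01,0]
    - [-0.1,0.01,0]
    - [-0.1,0.02,0]
    - [-0.1,0.02,0]
    - [-0.1,0.03,0]
    - [-0.1,0.03,0]
  angular:
    - [0,0,0]
    - [0,0,0]
    - [0,0,0]
    - [0,0,0]
    - [0,0,0]
    - [0,0,0]
    - [0,0,0]
    - [0,0,0]
    - [0,0,0]
    - [0,0,0]
  fingers: [1,1,1,1,1,1,1,1,1,1]

```text
clock: 6.48
eef_pos: [0.4966, 0.0616, 0.0579]
eef_rot: [0.981, 0.192, 0.0, -0.0]
ft_force: [0.2, 1.4, 2.2]
finger_gap: 0.0006
grasp_force: 1.3
```

```bash
python3 s.py 135 155 5
```

```text
6.6833 [0.4965 0.0614 0.0578] [-1.05 -0.83  2.69] [0.75 0.58 0.46]
r 0.0944 ang 129.9
135 [-0.2   0.06 -0.01]
140 [-0.19  0.09  0.  ]
145 [-0.18  0.1   0.  ]
150 [-0.17  0.12  0.  ]
155 [-0.16  0.13  0.  ]
```

step_arm:
  offset:
    - [-0.1,0.03,0]
    - [-0.1,0.03,0]
    - [-0.1,0.04,0]
    - [-0.09,0.05,0]
    - [-0.09,0.05,0]
    - [-0.09,0.05,0]
    - [-0.09,0.06,0]
    - [-0.08,0.06,0]
    - [-0.08,0.06,0]
    - [-0.08,0.07,0]
  angular:
    - [0,0,0]
    - [0,0,0]
    - [0,0,0]
    - [0,0,0]
    - [0,0,0]
    - [0,0,0]
    - [0,0,0]
    - [0,0,0]
    - [0,0,0]
    - [0,0,0]
  fingers: [1,1,1,1,1,1,1,1,1,1]

```text
clock: 7.52
eef_pos: [0.4709, 0.0294, 0.0578]
eef_rot: [0.981, 0.192, -0.0, -0.0]
ft_force: [-0.0, 1.2, 2.5]
finger_gap: 0.0003
grasp_force: 1.3
```

```bash
python3 s.py 160 180 5
python3 - <<'E'
from h import *
im=manip.snapshot("top")[:,:,::-1];cv2.imwrite("pics/t2.png",cv2.resize(im[150:280,225:355],None,fx=4,fy=4,interpolation=cv2.INTER_CUBIC))
E
```

```text
7.7167 [0.4709 0.0292 0.0578] [-0.41 -1.12  2.83] [0.58 1.25 0.29]
r 0.095 ang 155.0
160 [-0.15  0.15 -0.01]
165 [-0.13  0.16  0.  ]
170 [-0.12  0.17  0.  ]
175 [-0.1   0.18  0.  ]
180 [-0.09  0.19  0.  ]
```

View pics/t2.png

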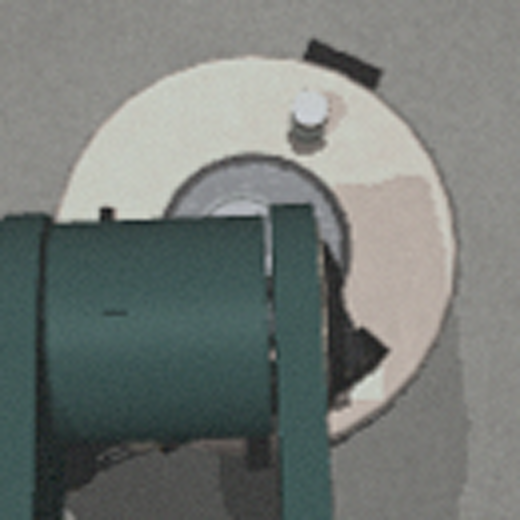

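The base edges are unchanged, with the strip's wide corner still at (388,350). The pointer's outer end is still at about (258,455). Now the last 25°.

step_arm:
  offset:
    - [-0.08,0.07,0]
    - [-0.07,0.08,0]
    - [-0.07,0.08,0]
    - [-0.06,0.08,0]
    - [-0.06,0.08,0]
    - [-0.06,0.09,0]
    - [-0.05,0.09,0]
    - [-0.05,0.09,0]
    - [-0.05,0.09,0]
    - [-0.04,0.1,0]
  angular:
    - [0,0,0]
    - [0,0,0]
    - [0,0,0]
    - [0,0,0]
    - [0,0,0]
    - [0,0,0]
    - [0,0,0]
    - [0,0,0]
    - [0,0,0]
    - [0,0,0]
  fingers: [1,1,1,1,1,1,1,1,1,1]

```text
clock: 8.6
eef_pos: [0.462, -0.0111, 0.0578]
eef_rot: [0.981, 0.192, -0.0, -0.0]
ft_force: [0.1, 1.3, 2.1]
finger_gap: 0.0002
grasp_force: 1.3
```

step_arm:
  offset:
    - [0,0,0]
    - [0,0,0]
    - [0,0,0]
  angular:
    - [0,0,0]
    - [0,0,0]
    - [0,0,0]
  fingers: [1,1,1]

```text
clock: 8.85
eef_pos: [0.4621, -0.0109, 0.0578]
eef_rot: [0.981, 0.192, -0.0, 0.0]
ft_force: [0.7, -1.9, 2.9]
finger_gap: 0.0001
grasp_force: 1.3
```

```bash
python3 s.py 180 180 5
python3 - <<'E'
from h import *
im=manip.snapshot("scene")[:,:,::-1];cv2.imwrite("pics/s3.png",cv2.resize(im[150:300,200:370],None,fx=4,fy=4,interpolation=cv2.INTER_CUBIC))
E
```

```text
9.05 [ 0.4622 -0.0107  0.0578] [-0.02 -1.91  2.64] [0.4  0.49 0.49]
r 0.0948 ang 179.8
180 [-0.01  0.01 -0.01]
```

View pics/s3.png

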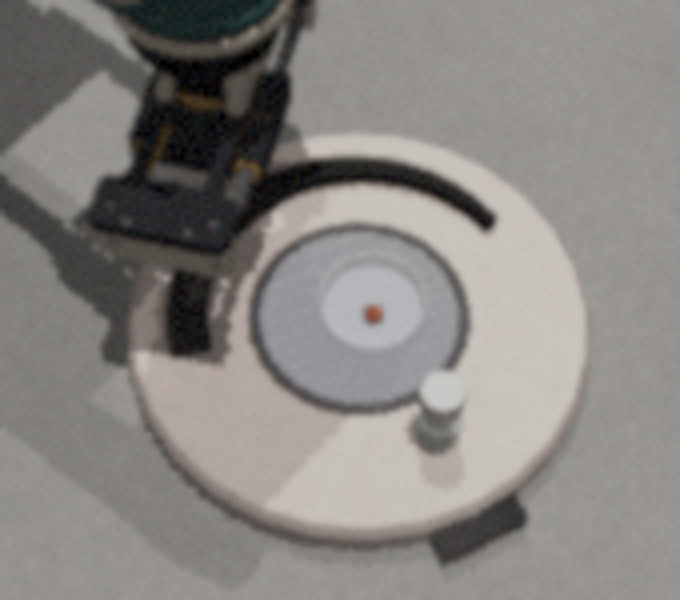

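The base, dish (372,314) and vial (440,395) are where they were, and the gripper is abreast of the pointer holding the strip at about 2.7 N.

```bash
python3 -c "
from station import manip
print(manip.sign_off())"
```

```text
the job is handed in; nothing more can be done
None
```

I ran the closed fingertips along the strip from its narrow end to abreast of the pointer and handed in still holding it there at about 2.7 N (roughly 3 mm down); the base, dish and vial had not visibly moved at the end, the pointer was last seen unmoved 25° earlier, and `sign_off` gave no verdict.

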